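# Brush a batch of cement tiles on the hand-wound bed

## Robot

A 7-joint arm with a two-finger parallel gripper is mounted at the origin on the work surface. World frame = base frame: x ahead of the robot, y to its left, z up, the work surface at z = 0. Lengths are in m, angles in rad, forces in N, time in s.
With the tool pointing down it reaches from about 0.35 to 0.9 m from the base axis. Payload 8.1 kg.
Tool frame: the origin (TCP) lies on the centre line of the jaws, within the pads' length; the fingertips stand 11 mm ahead of it and the grasp point (between the pads) lies 8 mm behind it (arm.nose_length is the distance from the TCP to the fingertips, in m); z points along the fingers, y is the line along which they close (so a half turn about z gives the same grasp; the last joint's range is limited). The gripper opens to 92 mm and grips with 3 to 60 N. Pads are 19 mm wide; open, the fingers measure 130 mm over their backs; the gripper's body (75 mm by 190 mm) begins 47 mm behind the grasp point.
Start: joints at [1.031, 0.434, 0.025, 1.573, -0.012, 1.134, -0.075], TCP at [0.264, -0.566, 0.238] pointing down, gripper open.
Joint ranges: [-2.62, 2.62], [-0.44, 2.09], [-1.27, 1.32], [0.08, 2.57], [-1.32, 4.46], [0.12, 2], [-2.74, 2.74]. Speed limits (rad/s): [2.22, 2.22, 3.01, 3.01, 3.14, 3.14, 3.14].

## Interface

Orientations are given as a rotation vector (axis times angle).
In Python, from cell import arm gives the robot as it stands.
- The arm moves only by the tool jog_arm, never from a script. Its argument "moves" is a list of rows, each a list of 4 numbers: the shift along the tool's x, y, z in m, then the turn about the tool's z in rad. In form: [[tx, ty, tz, spin], ...]. A call has 1 to 20 rows; each row is the pose to reach, as a shift and turn from the pose commanded when the call began, along the tool's axes at that moment; what a row does not reach only later rows make up. A row lasts 1/8 s, in which the tool goes at most 62.5 mm and 10.7 degrees, less where a joint would pass 70% of its speed; a pose out of reach is approached as far as the arm can. A call with a gripper value outside its range is refused whole. "hand" is the finger opening in m, from 0 to 0.0918, set as the call begins (left out, the last holds). The fingers move at their own pace and stop on an object; "newtons" is the grip in N (left out, the last holds). Time passes only in rows, so rows that repeat a pose let the fingers close. It gives the time, the measured TCP pose, the force, the opening and the grip force at its end, in the units of the state.
- arm.observe(): the state, without advancing time (a new reading comes with each control period).
- arm.get_image(name): name is "scene" or "top" or "wrist"; returns a dict with "color" (480x640x3 uint8, red, green, blue), "z_map" (480x640 float32, m along the optical axis (not along the pixel's ray), 0 where there is no reading), "fx", "fy", "cx", "cy" (pixels), "k1" (the pictures are not rectified: a ray, as slopes to the right and down, at radius r is drawn at 1 + k1 r^2 times it, then the intrinsics apply), "rvec" (rotation vector, rad) and "tvec" (3), from world to camera coordinates, as OpenCV has them. Camera axes: x right, y down, z forward; pixel columns grow to the right and rows downward; lengths in m; the calibration is good to about 2 mm. A picture is of the moment at which its call begins.
- arm.sign_off(): hands the job in; it is judged then, once.
The state is a dict: "clock": time; "joints": joint angles; "dq": joint speeds; "joint_efforts": joint torques, N m; "position": TCP position; "ee_rot": TCP orientation; "force": force on the tool from outside, world axes, zero at the start; "ft_torque": the same for the moment, N m; "width": opening from 0.0 (shut) to 1.0 (fully open); "gripper_force": force on a finger pad.
Only numpy, scipy, OpenCV 4.12 (cv2) and the standard library are available. Lean on these libraries where they do the work, as an engineer would, in place of code of your own. Each camera call takes 0.05 s, during which the arm holds its last target. There are 200 camera calls.

## Task

Lay every whole square tile from the pallet face up and flat on the mid-bed shuttle, then wind the hand wheel one full turn to its stop in the direction that carries the loaded shuttle under the bristle brush, never toward the smooth roller. There unload all the tiles onto the empty drying board, face up, lying flat side by side between its end battens, and wind the empty shuttle back to mid-bed for the next batch. Leave the broken strip of tile and the other things on the bench alone.

Things in the scene. Friction and masses are not known exactly. Their poses are not given: they have to be found in the camera images.
- bed: the low tile-brushing bed, 200 mm (its x) by 490 mm (its y), base plate 12 mm high; origin on the bench under its centre; its x axis points away from the robot, y to the robot's left. Fixed, but stands a little differently each time.
- deck (a point): centre of the shuttle's top face: a flat plate 176 mm (x) by 100 mm (y) sliding along the bed's y, top 32 mm above the bench, 4 mm lips across its x ends (inner faces 84 mm from centre), open along its y sides; about mid-bed at the start. Axes as the bed's. Holds three tiles in a row along x, 54 mm apart; grip there with fingers closing along y (mid-bed, 144 mm is free between the gantries).
- wheel_axis (a point): point on the vertical axis of the hand wheel, 70 mm above the bench, 150 mm beyond the bed's centre in x; the wheel disc (radius 58 mm with its rim) is 70 to 82 mm above the bench
- handle (a point): on the wheel's crank handle: an upright black round grip 22 mm across, 46 mm from the wheel's axis, from 78 to 128 mm above the bench; this point is on its axis, 110 mm above the bench, and goes round with the wheel. The grip spins freely on its pin, so it can be pinched from above and led round with the gripper kept at one yaw.
- wheel (a joint): wheel angle (rad): about 0 at the start, handle pointing away from the robot (bed +x); grows clockwise seen from above. A belt moves the shuttle: deck y in the bed frame = 0.0294 m per rad, so clockwise winds it to the robot's left (+y), anticlockwise to the right. Stops at +6.30 and -6.30, one full turn from the middle. Needs 2 to 6 N at the handle; stays where left.
- brush_gantry: gantry across the bed with a wooden beam and a row of dark splayed bristles (the brush), 85 mm left or right of the bed's centre in y; beam 18 mm wide, feet 26 mm, top 82 mm above the bench. Fixed. The tiles pass below with room; the bristles give no resistance. Origin on the base plate (12 mm above the bench) at its middle.
- roller_gantry: gantry like the other but with a smooth bare steel roller, 30 mm thick, top 89 mm above the bench; on the other side of the bed's centre. Fixed. Origin as the brush gantry's.
- stock_pallet: fixed wooden pallet 300 mm (x) by 140 mm (y), top 20 mm above the bench, on the left or right of the bed; the tiles lie on it at the start. Origin on the bench under its centre.
- drying_board: fixed wooden board 290 mm (x) by 140 mm (y) on the other side of the bed from the pallet, flat top 20 mm above the bench, with 10 mm high battens across its two x ends (inner faces 131 mm from the centre). Origin on the bench under its centre. Three tiles in a row along x fit well 75 mm apart.
- tile0: whole cement tile, 46 x 46 x 16 mm, 75 g (varies), pale patterned face up; origin at the centre of its underside, z up out of the face. May be absent (two or three tiles are present).
- tile1: whole cement tile, 46 x 46 x 16 mm, 75 g (varies), pale patterned face up; origin at the centre of its underside, z up out of the face. May be absent (two or three tiles are present).
- tile2: whole cement tile, 46 x 46 x 16 mm, 75 g (varies), pale patterned face up; origin at the centre of its underside, z up out of the face. May be absent (two or three tiles are present).
- broken_tile: a broken strip of tile, 18 x 46 x 16 mm, lying on the stock pallet at its far end; not part of the job; a bystander, leave it alone
- tamping_block: wooden block 60 x 100 x 35 mm; a bystander, leave it alone
- pigment_jar: jar 60 mm across, 85 mm high; a bystander, leave it alone
- scoop_cup: steel cup 72 mm across, 70 mm high; a bystander, leave it alone
- oil_can: can 60 mm across, 110 mm high; a bystander, leave it alone
Not all that is in view belongs to the job. What is shaped like the tile2 but purple or yellow is not meant. Leave any black or orange look-alike of the tile1 alone.

How it is judged:
By the outcome, as a careful person would: the job done as asked, in the order asked, and still so for the second after the job is handed in, with the robot touching nothing.
Of tile0, tile1, tile2 only 2 to 3 are there at a start; the rules pass over those that are not, and their reading is None.
At some moment in a run one of tile0, tile1, tile2 may be knocked a few centimetres aside while the robot is not near it.
Once in a run the grip may slacken for a moment while it holds something.
It also fails if it takes over 210 s, if anything falls off the work surface, if the arm or the gripper's body presses on something with over 40 N, if the wrist force passes 120 N, or if a joint passes its speed limit or range.

## Working session

There is one attempt and no reset: what is moved stays moved. The work goes in short steps, Python scripts to look and compute and a tool call to move; the robot and the scene stay as the last step left them, time stands still between calls to the robot, and variables do not carry over. Pictures are saved under pics/ and viewed, at most 14 in all, crops included, and the job is handed in when it is done.

Besides the shell and the picture viewer there is one more tool, called as a command line: name --pt "numbers of a row" for each row, then --argument value for the rest. jog_arm: Moves the arm, as the interface text tells. Its arguments: {"type":"object","properties":{"moves":{"type":"array"},"hand":{"type":"number"},"newtons":{"type":"number"}},"required":["moves"]}

```bash
ls; mkdir -p pics
cat > h.py <<'E'
import numpy as np, cv2
from cell import arm
def grab(n):
    im=arm.get_image(n); return im
def save(im,f,crop=None,s=1):
    c=im["color"][:,:,::-1]
    if crop: c=c[crop[1]:crop[3],crop[0]:crop[2]]
    cv2.imwrite(f,cv2.resize(c,None,fx=s,fy=s,interpolation=cv2.INTER_CUBIC))
def cloud(im):
    h,w=im["z_map"].shape
    K=np.array([[im["fx"],0,im["cx"]],[0,im["fy"],im["cy"]],[0,0,1.]])
    v,u=np.mgrid[0:h,0:w]
    p=np.stack([u,v],-1).reshape(-1,1,2).astype(np.float64)
    n=cv2.undistortPoints(p,K,np.array([im["k1"],0,0,0,0.])).reshape(h,w,2)
    z=im["z_map"][...,None]
    pc=np.concatenate([n*z,z],-1)
    R,_=cv2.Rodrigues(np.array(im["rvec"],float))
    P=(pc-np.array(im["tvec"]))@R
    P[im["z_map"]<=0]=np.nan
    return P
E
python3 - <<'E'
from h import *
for n in("top","scene"):
    im=grab(n); save(im,f"pics/{n}0.png"); np.save(f"{n}0.npy",im,allow_pickle=True)
s=arm.observe(); print({k:np.round(v,3) for k,v in s.items()})
E
```

```text
pics
{'clock': np.float64(0.1), 'joints': array([ 1.031,  0.435,  0.025,  1.574, -0.012,  1.134, -0.075]), 'dq': array([-0.   , -0.003, -0.   , -0.001, -0.001, -0.   ,  0.001]), 'joint_efforts': array([ 4.0000e-03, -6.6912e+01,  9.8800e-01, -3.1514e+01, -6.0000e-02,
        3.7000e-02,  0.0000e+00]), 'position': array([ 0.264, -0.566,  0.237]), 'ee_rot': array([-3.066e+00, -6.800e-01,  1.000e-03]), 'force': array([ 0.543,  0.383, -0.085]), 'ft_torque': array([-0.006, -0.006, -0.004]), 'gripper_force': np.float64(0.0), 'width': np.float64(0.999)}
```

View pics/top0.png

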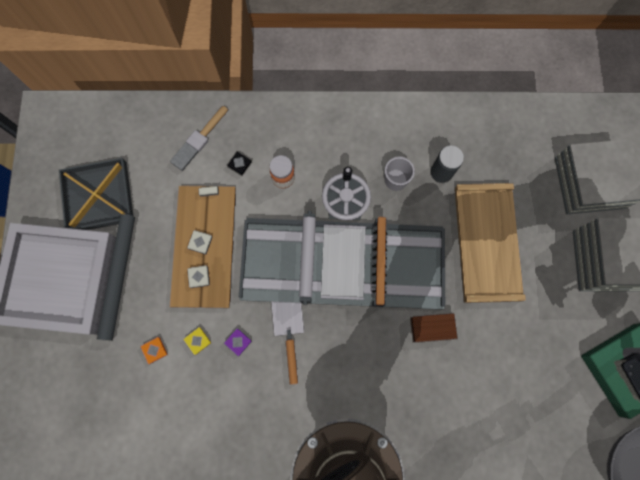

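View pics/scene0.png

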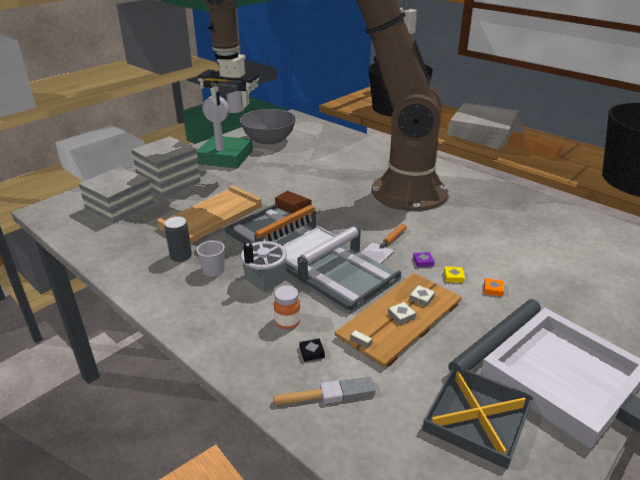

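The pallet is on the left, at top px (203,245). It holds two pale whole tiles at (199,242) and (198,277), and the broken strip at (208,191). The board is on the right at (490,242), the bristle brush is right of the shuttle at (380,262), and the roller is left at (308,260). So the winding direction is anticlockwise. The look-alikes off the pallet are orange (153,350), yellow (196,341), purple (238,342) and black (239,162), and none of them is meant.

```bash
cat > m.py <<'E'
from h import *
im=np.load("top0.npy",allow_pickle=True).item(); P=cloud(im); C=im["color"].astype(int)
def comp(mask,seed_uv,name):
    n,l=cv2.connectedComponents(mask.astype(np.uint8)); k=l[seed_uv[1],seed_uv[0]]
    if k==0: print(name,"seed off",P[seed_uv[1],seed_uv[0]],C[seed_uv[1],seed_uv[0]]);return
    q=P[l==k]; r=cv2.minAreaRect((q[:,:2]*1000).astype(np.float32))
    print(name,len(q),"c",np.round(r[0],1),"size",np.round(r[1],1),"ang",round(r[2],2),"z",np.round(np.median(q[:,2])*1000,1),"mean",np.round(q.mean(0)*1000,1))
Z=P[...,2]
print(im["fx"],im["tvec"])
for u,v in((199,242),(198,277)): comp((Z>.028)&(Z<.05),(u+5,v+6),"tile")
comp((Z>.028)&(Z<.05),(208,191),"broken")
comp((Z>.010)&(Z<.028),(180,290),"pallet")
comp((Z>.010)&(Z<.027),(490,242),"board")
comp((Z>.026)&(Z<.045),(343,262),"deck")
comp((Z>.005)&(Z<.10),(260,270),"bedall")
comp((Z>.06)&(Z<.1),(308,262),"roller")
comp((Z>.06)&(Z<.1),(381,262),"brush")
comp((Z>.064)&(Z<.140),(347,195),"wheel")
comp((Z>.100)&(Z<.150),(347,172),"handle")
E
python3 m.py
python3 - <<'E'
import numpy as np
from h import *
im=np.load("top0.npy",allow_pickle=True).item(); save(im,"pics/crop1.png",(160,140,460,320),2.6)
E
```

```text
524.481411904321 [0.05328969 0.53334899 1.18149872]
tile 381 c [535.3 353.9] size [48.5 46.8] ang 72.97 z 36.4 mean [534.5 353.3  36.3]
tile 389 c [451.7 353.2] size [47.2 46.3] ang 9.65 z 36.5 mean [450.9 352.4  36.5]
broken 150 c [664.  338.8] size [20.  44.9] ang 1.62 z 35.8 mean [663.1 338.4  35.6]
pallet 6132 c [530.8 348.4] size [142.2 301.5] ang 89.34 z 20.1 mean [526.7 347.1  20.1]
board 6198 c [ 540.5 -348.4] size [290.  142.7] ang 1.41 z 19.5 mean [ 539.6 -346.8   19.4]
deck 3144 c [494.1   2.6] size [146.1 188.5] ang 88.57 z 31.8 mean [490.7   8.1  31.9]
bedall 18014 c [412.9   7.1] size [409.7 500.9] ang 1.49 z 17.9 mean [477.1  16.4  26. ]
roller 1146 c [492.2  93.6] size [ 29.9 218.8] ang 87.53 z 85.6 mean [488.7  93.4  84.9]
brush 867 c [485.5 -75.5] size [ 26. 205.] ang 87.45 z 80.8 mean [483.5 -74.6  78.5]
wheel 1841 c [637.    2.2] size [114.6 112.1] ang 86.36 z 79.8 mean [637.9   2.9  82.2]
handle 94 c [682.5   1.8] size [19.8 18.8] ang 4.23 z 126.4 mean [680.7   1.7 123.3]
```

View pics/crop1.png

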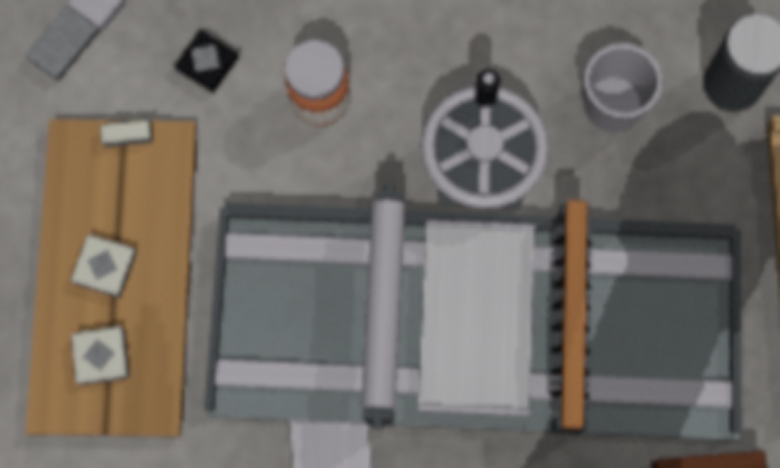

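Both tiles confirmed: pale, patterned and lying on the pallet, at crop px (103,264) and (99,354). Now I'll move above them.

jog_arm --pt "0.613 -0.724 0.02 0.436" --pt "0.613 -0.724 0.02 0.436" --pt "0.613 -0.724 0.02 0.436" --pt "0.613 -0.724 0.02 0.436" --pt "0.613 -0.724 0.02 0.436" --pt "0.613 -0.724 0.02 0.436" --pt "0.613 -0.724 0.02 0.436" --pt "0.613 -0.724 0.02 0.436" --pt "0.613 -0.724 0.02 0.436" --pt "0.613 -0.724 0.02 0.436" --pt "0.613 -0.724 0.02 0.436" --pt "0.613 -0.724 0.02 0.436" --pt "0.613 -0.724 0.02 0.436" --pt "0.613 -0.724 0.02 0.436" --pt "0.613 -0.724 0.02 0.436" --pt "0.613 -0.724 0.02 0.436" --pt "0.613 -0.724 0.02 0.436" --pt "0.613 -0.724 0.02 0.436" --pt "0.613 -0.724 0.02 0.436" --pt "0.613 -0.724 0.02 0.436" --hand 0.09

```text
clock: 2.6
position: [0.5139, 0.3479, 0.218]
ee_rot: [3.141, -0.001, 0.001]
force: [-0.4, -0.1, -0.0]
width: 0.981
gripper_force: 0.0
```

```bash
cat > look.py <<'E'
import sys
from h import *
# tiles (blobs at height band above support), any camera: python3 look.py cam zlo zhi [xmin xmax ymin ymax]
cam=sys.argv[1]; a=list(map(float,sys.argv[2:])); lo,hi=a[:2]
box=a[2:] if len(a)>2 else (.35,.72,.25,.45)
im=grab(cam); P=cloud(im); save(im,f"pics/last_{cam}.png")
print("joints",np.round(arm.observe()["joints"],2),"pos",np.round(arm.observe()["position"],4))
m=(P[...,2]>lo)&(P[...,2]<hi)&(P[...,0]>box[0])&(P[...,0]<box[1])&(P[...,1]>box[2])&(P[...,1]<box[3])
n,l,st,_=cv2.connectedComponentsWithStats(m.astype(np.uint8))
for k in range(1,n):
    if st[k,4]<80: continue
    q=P[l==k]; r=cv2.minAreaRect((q[:,:2]*1000).astype(np.float32))
    col=im["color"][l==k].mean(0).astype(int)
    print(st[k,4],"px",st[k,:4],"c",np.round(r[0],1),"size",np.round(r[1],1),"ang",round(r[2],1),"z",np.round(np.nanmedian(q[:,2])*1000,1),"mean",np.round(q.mean(0)*1000,1),col)
E
python3 look.py wrist .028 .05
```

```text
joints [-0.4   0.48 -0.41  1.58  0.21  1.12 -2.44] pos [0.5138 0.3482 0.2181]
772 px [302   0  67  15] c [659.8 337.1] size [ 8.4 45.6] ang 1.6 z 35.9 mean [659.8 339.6  35.4] [149 144 129]
3519 px [278 142  73  74] c [538.2 352.5] size [45.3 46.5] ang 73.1 z 36.2 mean [539.3 352.4  36.2] [182 177 160]
2929 px [284 249  62  61] c [454.6 351.7] size [46.8 45.3] ang 8.8 z 36.2 mean [456.4 351.7  36. ] [178 172 156]
```

View pics/last_wrist.png

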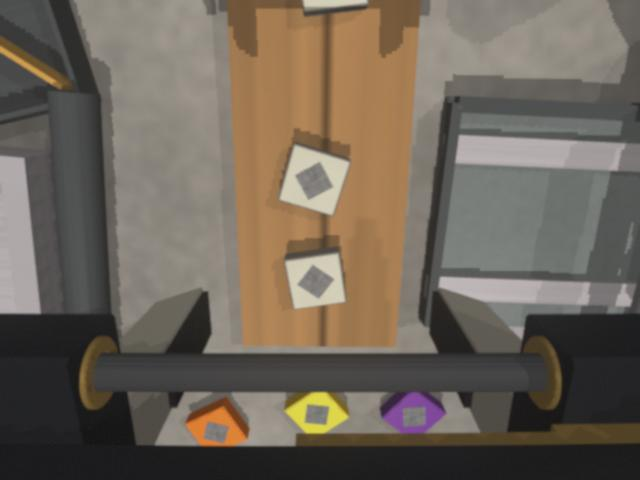

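The wrist view shows the pale tiles at (314,180) and (315,280), agreeing with the top camera to within 3 mm. I'll use the half-turned yaw to keep joint 7 off its limit, then grasp the far tile.

jog_arm --pt "0.0225 -0.0045 0 -2.845" --pt "0.0225 -0.0045 0 -2.845" --pt "0.0225 -0.0045 0 -2.845" --pt "0.0225 -0.0045 0 -2.845" --pt "0.0225 -0.0045 0 -2.845" --pt "0.0225 -0.0045 0 -2.845" --pt "0.0225 -0.0045 0 -2.845" --pt "0.0225 -0.0045 0 -2.845" --pt "0.0225 -0.0045 0 -2.845" --pt "0.0225 -0.0045 0 -2.845" --pt "0.0225 -0.0045 0 -2.845" --pt "0.0225 -0.0045 0 -2.845" --pt "0.0225 -0.0045 0 -2.845" --pt "0.0225 -0.0045 0 -2.845" --pt "0.0225 -0.0045 0 -2.845" --pt "0.0225 -0.0045 0 -2.845" --pt "0.0225 -0.0045 0.05 -2.845" --pt "0.0225 -0.0045 0.1 -2.845" --pt "0.0225 -0.0045 0.12 -2.845" --pt "0.0225 -0.0045 0.12 -2.845"

```text
clock: 5.15
position: [0.5359, 0.3532, 0.0972]
ee_rot: [-0.465, -3.106, 0.002]
force: [-0.7, 0.5, 0.1]
width: 0.979
gripper_force: 0.0
```

jog_arm --pt "0 0 0.03 0" --pt "0 0 0.055 0" --pt "0 0 0.062 0" --pt "0 0 0.062 0" --pt "0 0 0.062 0"

```text
clock: 5.78
position: [0.5365, 0.3541, 0.0368]
ee_rot: [0.463, 3.106, 0.002]
force: [-0.4, -0.6, 0.0]
width: 0.981
gripper_force: 0.0
```

jog_arm --pt "0 0 0 0" --pt "0 0 0 0" --pt "0 0 0 0" --pt "0 0 0 0" --pt "0 0 0 0" --pt "0 0 0 0" --pt "0 0 0 0" --pt "0 0 0 0" --hand 0.03 --newtons 30

```text
clock: 6.78
position: [0.5361, 0.3535, 0.0357]
ee_rot: [-0.463, -3.107, 0.0]
force: [-0.1, 0.3, -0.3]
width: 0.498
gripper_force: 30.0
```

jog_arm --pt "0 0 -0.05 0" --pt "0 0 -0.11 0" --pt "0 0 -0.15 0" --pt "-0.0139 -0.05 -0.155 -0.1" --pt "-0.0278 -0.1 -0.155 -0.258" --pt "-0.0417 -0.15 -0.155 -0.258" --pt "-0.0557 -0.2 -0.155 -0.258" --pt "-0.0696 -0.25 -0.155 -0.258" --pt "-0.0835 -0.3 -0.155 -0.258" --pt "-0.0928 -0.3335 -0.155 -0.258" --pt "-0.0928 -0.3335 -0.155 -0.258" --pt "-0.0928 -0.3335 -0.155 -0.258" --pt "-0.0928 -0.3335 -0.155 -0.258" --pt "-0.0928 -0.3335 -0.155 -0.258"

```text
clock: 8.52
position: [0.5276, 0.0085, 0.1908]
ee_rot: [0.057, 3.141, 0.0]
force: [0.1, -0.9, -0.4]
width: 0.499
gripper_force: 30.0
```

```bash
python3 - <<'E'
from h import *
im=np.load("top0.npy",allow_pickle=True).item(); P=cloud(im);C=im["color"].astype(int)
m=(P[...,2]>.029)&(P[...,2]<.039)&(P[...,0]>.38)&(P[...,0]<.6)&(P[...,1]>-.07)&(P[...,1]<.07)
q=P[m]; r=cv2.minAreaRect((q[:,:2]*1000).astype(np.float32)); print(r)
n,l,st,_=cv2.connectedComponentsWithStats(m.astype(np.uint8)); print(st)
# row-wise edges
for x in np.arange(.42,.57,.02):
    s=q[abs(q[:,0]-x)<.01]; print(round(x,2),np.round(np.percentile(s[:,1],[1,99]),4))
for y in np.arange(-.03,.05,.02):
    s=q[abs(q[:,1]-y)<.01]; print('y',round(y,2),np.round(np.percentile(s[:,0],[1,99]),4))
E
python3 look.py wrist .028 .055 .4 .6 -.1 .15; rm -f pics/last_*
```

```text
((491.6338806152344, -0.1178436279296875), (137.94898986816406, 216.2505340576172), 89.77135467529297)
[[     0      0    640    480 304497]
 [   359    217      2      1      2]
 [   322    221      1      1      1]
 [   318    223      1      1      1]
 [   326    222      3      2      3]
 [   330    223      1      1      1]
 [   337    222      1      1      1]
 [   340    223      1      1      1]
 [   344    223      1      1      1]
 [   347    223      1      1      1]
 [   354    223      1      1      1]
 [   359    223      1      2      2]
 [   365    223      2      5      5]
 [   367    223      1      1      1]
 [   372    222      4      4      9]
 [   321    225     44     75   2661]
 [   349    224      1      1      1]
 [   357    224      1      1      1]
 [   361    224      1      1      1]
 [   370    225      1      1      1]
 [   374    251      1      1      1]
 [   372    302      1      4      4]
 [   374    306      3      1      3]]
0.42 [-0.0385  0.0607]
0.44 [-0.0389  0.0584]
0.46 [-0.0392  0.0584]
0.48 [-0.0394  0.0585]
0.5 [-0.0398  0.0561]
0.52 [-0
[... 1275 characters left out ...]
9 z 50.0 mean [477.  -62.3  49.9] [53 50 47]
109 px [201 166  18  11] c [487.5 -64.6] size [9.6 6.1] ang 87.3 z 50.2 mean [486.9 -62.6  49.7] [79 78 75]
115 px [200 180  20  12] c [497.6 -65.3] size [10.4  6.3] ang 86.8 z 50.1 mean [496.8 -63.3  49.6] [52 50 47]
116 px [202 194  18  13] c [507.4 -65.8] size [9.7 6.2] ang 85.3 z 49.7 mean [506.7 -63.9  49.8] [80 78 76]
122 px [202 208  19  13] c [517.3 -66.5] size [11.   6.2] ang 84.0 z 50.3 mean [516.5 -64.4  50. ] [52 49 46]
797 px [203 222  23  79] c [556.8 -68.4] size [12.7 65.1] ang 85.5 z 48.8 mean [553.9 -66.8  47.9] [66 63 60]
134 px [407 285  13  15] c [587.3  77.1] size [ 5.8 11.8] ang 39.3 z 36.5 mean [586.4  77.4  37.4] [62 61 59]
```

jog_arm --pt "-0.002 -0.002 0.05 0" --pt "-0.002 -0.002 0.1 0" --pt "-0.002 -0.002 0.13 0" --pt "-0.002 -0.002 0.138 0" --pt "-0.002 -0.002 0.142 0" --pt "-0.002 -0.002 0.143 0" --pt "-0.002 -0.002 0.143 0" --pt "-0.002 -0.002 0.143 0"

```text
clock: 9.57
position: [0.5299, 0.0053, 0.0483]
ee_rot: [0.06, 3.14, -0.0]
force: [-0.6, -0.2, 0.0]
width: 0.501
gripper_force: 3.0
```

```bash
python3 -c "
from h import *
s=arm.observe();print(np.round(s['joints'],2),s['width'],s['force'],s['position'])"
```

```text
[ 0.59  0.77 -1.03  1.94  0.84  0.94  0.66] 0.5013194104971977 [-0.57457435 -0.15517022  0.02279409] [0.52994321 0.0052873  0.04834554]
```

The grip slackened right at the placing height. I'll release here, rise, and check how the tile lies.

jog_arm --pt "0 0 0 0" --pt "0 0 0 0" --pt "0 0 0 0" --pt "0 0 0 0" --pt "0 0 -0.02 0" --pt "0 0 -0.08 0" --pt "0 0 -0.14 0" --pt "0 0 -0.16 0" --pt "0 0 -0.16 0" --hand 0.062

```text
clock: 10.7
position: [0.5302, 0.0056, 0.2097]
ee_rot: [0.06, 3.138, -0.001]
force: [-0.1, -0.7, -0.3]
width: 0.675
gripper_force: 0.0
```

```bash
python3 look.py top .040 .055 .42 .60 -.06 .07;python3 look.py top .028 .05
```

```text
joints [ 0.71  0.59 -1.2   1.78  0.59  1.19  0.86] pos [0.5295 0.0051 0.2081]
353 px [334 235  20  19] c [528.2   7.1] size [45.4 44.6] ang 87.8 z 48.3 mean [527.5   7.1  48.2] [168 168 161]
joints [ 0.7   0.59 -1.2   1.78  0.59  1.19  0.86] pos [0.529  0.0049 0.2072]
149 px [199 187  19   9] c [663.8 338.8] size [20.1 45.6] ang 2.8 z 36.1 mean [662.8 338.6  36.2] [167 164 154]
394 px [187 266  22  22] c [451.5 353. ] size [47.3 46.8] ang 9.5 z 36.5 mean [450.7 352.1  36.5] [166 165 156]
```

jog_arm --pt "0.015 0.057 0 -0.1" --pt "0.03 0.114 0 -0.204" --pt "0.045 0.171 0 -0.204" --pt "0.06 0.228 0 -0.204" --pt "0.075 0.285 0 -0.204" --pt "0.0898 0.344 0 -0.204" --pt "0.0898 0.344 0 -0.204" --pt "0.0898 0.344 0.05 -0.204" --pt "0.0898 0.344 0.1 -0.204" --pt "0.0898 0.344 0.12 -0.204" --pt "0.0898 0.344 0.12 -0.204" --pt "0.0898 0.344 0.12 -0.204" --pt "0.0898 0.344 0.12 -0.204" --hand 0.09

```text
clock: 12.42
position: [0.4535, 0.3532, 0.0893]
ee_rot: [-0.26, 3.129, 0.002]
force: [0.8, -0.0, -0.1]
width: 0.98
gripper_force: 0.0
```

```bash
python3 -c "
from h import *
s=arm.observe();print(np.round(s['joints'],2))"; python3 look.py wrist .028 .05
```

```text
[-0.09  0.75 -1.02  1.8   0.75  1.02  0.33]
joints [-0.09  0.75 -1.02  1.8   0.75  1.02  0.33] pos [0.4534 0.3531 0.0891]
7988 px [271 224  94  91] c [454.1 351.4] size [46.8 45.7] ang 8.8 z 36.3 mean [451.9 351.   36.1] [174 169 153]
```

jog_arm --pt "0 0 0.025 0" --pt "0 0 0.045 0" --pt "0 0 0.053 0" --pt "0 0 0.053 0" --pt "0 0 0.053 0"

```text
clock: 13.1
position: [0.453, 0.353, 0.0353]
ee_rot: [-0.261, 3.13, 0.001]
force: [0.0, 0.1, 0.3]
width: 0.981
gripper_force: 0.0
```

jog_arm --pt "0 0 0 0" --pt "0 0 0 0" --pt "0 0 0 0" --pt "0 0 0 0" --pt "0 0 0 0" --pt "0 0 0 0" --pt "0 0 0 0" --pt "0 0 0 0" --hand 0.03 --newtons 30

```text
clock: 14.1
position: [0.4529, 0.3525, 0.0347]
ee_rot: [-0.261, 3.131, -0.0]
force: [0.4, -0.3, 0.1]
width: 0.499
gripper_force: 30.0
```

jog_arm --pt "0 0 -0.05 0" --pt "0 0 -0.11 0" --pt "0 0 -0.15 0" --pt "0.009 -0.05 -0.155 0.1" --pt "0.018 -0.1 -0.155 0.204" --pt "0.027 -0.15 -0.155 0.204" --pt "0.036 -0.2 -0.155 0.204" --pt "0.045 -0.25 -0.155 0.204" --pt "0.054 -0.3 -0.155 0.204" --pt "0.06 -0.3376 -0.155 0.204" --pt "0.06 -0.3376 -0.155 0.204" --pt "0.06 -0.3376 -0.155 0.204" --pt "0.06 -0.3376 -0.155 0.204" --pt "0.06 -0.3376 -0.155 0.204"

```text
clock: 15.85
position: [0.4495, 0.0107, 0.1898]
ee_rot: [0.056, 3.141, 0.0]
force: [-1.0, 0.7, -1.1]
width: 0.495
gripper_force: 30.0
```

jog_arm --pt "0 -0.002 0.05 0" --pt "0 -0.002 0.1 0" --pt "0 -0.002 0.13 0" --pt "0 -0.002 0.137 0" --pt "0 -0.002 0.141 0" --pt "0 -0.002 0.1425 0" --pt "0 -0.002 0.1425 0" --pt "0 -0.002 0.1425 0"

```text
clock: 16.85
position: [0.4498, 0.0075, 0.0478]
ee_rot: [0.06, 3.14, -0.0]
force: [-0.0, -0.2, -0.6]
width: 0.496
gripper_force: 30.0
```

jog_arm --pt "0 0 0 0" --pt "0 0 0 0" --pt "0 0 0 0" --pt "0 0 0 0" --pt "0 0 -0.02 0" --pt "0 0 -0.08 0" --pt "0 0 -0.14 0" --pt "0 0 -0.16 0" --pt "0 0 -0.16 0" --hand 0.062

```text
clock: 17.98
position: [0.4503, 0.0077, 0.2085]
ee_rot: [0.061, 3.138, -0.001]
force: [-0.1, -0.3, -0.4]
width: 0.676
gripper_force: 0.0
```

```bash
python3 look.py top .040 .055 .38 .60 -.06 .07; python3 look.py top .028 .05; python3 look.py top .1 .15 .63 .75 -.06 .07
```

```text
joints [ 0.8   0.43 -1.2   1.96  0.46  1.07  0.93] pos [0.4495 0.0073 0.2072]
217 px [333 276  20  12] c [438.5  10.1] size [44.6 26.3] ang 87.4 z 48.2 mean [437.9  10.   48.1] [166 166 159]
joints [ 0.79  0.43 -1.2   1.96  0.46  1.07  0.93] pos [0.449  0.0072 0.2065]
150 px [199 187  19   9] c [664.  338.7] size [19. 46.] ang 7.4 z 35.7 mean [663.  338.9  35.6] [166 164 154]
joints [ 0.79  0.43 -1.2   1.96  0.46  1.07  0.93] pos [0.4488 0.0073 0.2062]
96 px [343 167   9  12] c [682.5   1.5] size [19.9 19.3] ang 0.1 z 126.3 mean [680.8   1.8 122.3] [39 39 40]
```

jog_arm --pt "-0.05 0 0 0" --pt "-0.1 0 0 0" --pt "-0.15 0 0 0" --pt "-0.2 0.002 0 0" --pt "-0.2345 0.0027 0 0" --pt "-0.2345 0.0027 0 0" --pt "-0.2345 0.0027 0 0" --pt "-0.2345 0.0027 0 0" --hand 0.062

```text
clock: 19.12
position: [0.6829, 0.0015, 0.2069]
ee_rot: [-0.058, -3.14, 0.001]
force: [-0.3, -0.7, -0.2]
width: 0.678
gripper_force: 0.0
```

```bash
python3 look.py top .040 .055 .38 .60 -.06 .07; python3 look.py wrist .1 .15 .55 .75 -.06 .07;python3 look.py wrist .076 .090 .55 .75 -.06 .07;python3 look.py wrist .04 .055 .38 .60 -.06 .07
```

```text
joints [ 0.46  0.75 -0.99  1.4   0.63  1.33  0.98] pos [0.6831 0.0014 0.2072]
372 px [334 234  20  21] c [529.3   6.3] size [45.9 47.6] ang 85.9 z 48.2 mean [528.6   6.9  48.1] [175 175 168]
387 px [333 268  21  20] c [448.7   9. ] size [46.7 46.7] ang 89.1 z 48.1 mean [448.2   9.   48.2] [176 177 169]
joints [ 0.46  0.75 -0.99  1.4   0.63  1.33  0.98] pos [0.6832 0.0012 0.2074]
1486 px [298 229  38  49] c [686.   -1.1] size [20.8 21.2] ang 45.6 z 127.1 mean [683.3  -0.9 123.4] [74 71 71]
joints [ 0.46  0.75 -0.99  1.4   0.63  1.33  0.98] pos [0.6834 0.0012 0.2075]
24387 px [228  70 179 179] c [6.395e+02 6.000e-01] size [114.  112.8] ang 88.5 z 79.4 mean [636.1   0.9  80. ] [151 147 148]
joints [ 0.46  0.75 -0.99  1.4   0.63  1.33  0.98] pos [0.6835 0.0012 0.2075]
2030 px [282   0  71  29] c [547.    4.2] size [45.5 16.2] ang 87.8 z 48.1 mean [547.4   4.3  47.9] [206 203 189]
```

View pics/last_wrist.png

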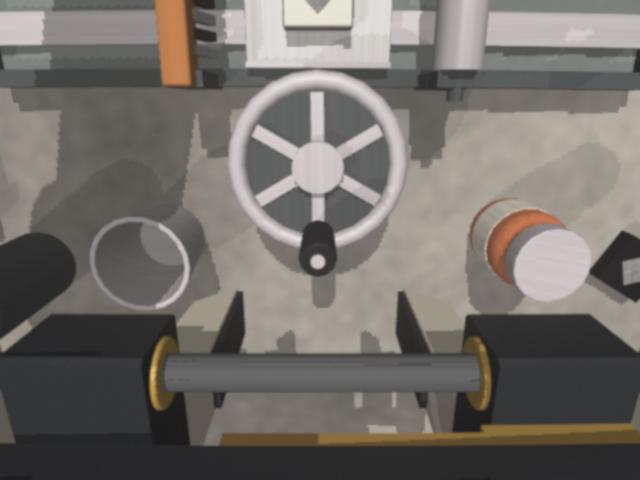

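The wrist view shows the handle at (318,250), centred between the open fingers, with the hub at (318,165). Tile A's edge on the shuttle is at (318,12). Now to descend and pinch the handle.

jog_arm --pt "-0.001 -0.001 0.04 0" --pt "-0.001 -0.001 0.08 0" --pt "-0.001 -0.001 0.1 0" --pt "-0.001 -0.001 0.1065 0" --pt "-0.001 -0.001 0.1065 0" --pt "-0.001 -0.001 0.1065 0"

```text
clock: 20.08
position: [0.6856, 0.0008, 0.1023]
ee_rot: [0.06, 3.139, 0.001]
force: [0.1, -0.5, 0.4]
width: 0.673
gripper_force: 0.0
```

jog_arm --pt "0 0 0 0" --pt "0 0 0 0" --pt "0 0 0 0" --pt "0 0 0 0" --pt "0 0 0 0" --pt "0 0 0 0" --pt "0 0 0 0" --pt "0 0 0 0" --hand 0.01 --newtons 30

```text
clock: 21.08
position: [0.6848, 0.0003, 0.1007]
ee_rot: [-0.06, -3.141, 0.0]
force: [0.3, -0.9, 0.6]
width: 0.23
gripper_force: 30.0
```

Run:
```python
from h import *
s=arm.observe();print(np.round(s['joints'],2),s['position'],s['ee_rot'],s['force'])
# planned arc in tool axes, relative to start; handle at angle a0
t=np.radians(177.8); X=np.array([np.cos(t),np.sin(t)]);Y=np.array([np.sin(t),-np.cos(t)])
a0=np.radians(-2.3); r=.046
f=lambda a:r*np.array([np.cos(a),np.sin(a)])
for d in range(10,371,10):
    v=f(a0+np.radians(d))-f(a0); print(d,[round(float(v@X),4),round(float(v@Y),4)])
```

```text
[ 0.45  0.85 -0.93  1.5   0.72  1.16  0.91] [6.84806635e-01 2.78606042e-04 1.00706204e-01] [-5.95858721e-02 -3.14094996e+00  3.56952507e-04] [ 0.3086139  -0.87847671  0.62385195]
10 [0.0007, 0.008]
20 [0.0027, 0.0157]
30 [0.0061, 0.023]
40 [0.0107, 0.0296]
50 [0.0164, 0.0353]
60 [0.0229, 0.0399]
70 [0.0302, 0.0433]
80 [0.0379, 0.0454]
90 [0.0459, 0.0461]
100 [0.0539, 0.0454]
110 [0.0617, 0.0433]
120 [0.0689, 0.04]
130 [0.0755, 0.0354]
140 [0.0812, 0.0297]
150 [0.0858, 0.0231]
160 [0.0892, 0.0159]
170 [0.0913, 0.0081]
180 [0.092, 0.0002]
190 [0.0913, -0.0078]
200 [0.0893, -0.0156]
210 [0.0859, -0.0229]
220 [0.0813, -0.0294]
230 [0.0756, -0.0351]
240 [0.0691, -0.0397]
250 [0.0618, -0.0431]
260 [0.0541, -0.0452]
270 [0.0461, -0.0459]
280 [0.0381, -0.0452]
290 [0.0303, -0.0432]
300 [0.0231, -0.0398]
310 [0.0165, -0.0352]
320 [0.0108, -0.0295]
330 [0.0062, -0.023]
340 [0.0028, -0.0157]
350 [0.0007, -0.008]
360 [-0.0, -0.0]
370 [0.0007, 0.008]
```

jog_arm --pt "0.0007 0.008 0 0" --pt "0.0027 0.0157 0 0" --pt "0.0061 0.023 0 0" --pt "0.0107 0.0296 0 0" --pt "0.0164 0.0353 0 0" --pt "0.0229 0.0399 0 0" --pt "0.0302 0.0433 0 0" --pt "0.0379 0.0454 0 0" --pt "0.046 0.046 0 0" --pt "0.046 0.046 0 0"

```text
clock: 22.32
position: [0.64, 0.0473, 0.1007]
ee_rot: [-0.06, -3.141, 0.003]
force: [-2.2, -7.0, 4.5]
width: 0.236
gripper_force: 30.0
```

jog_arm --pt "0.008 -0.0006 0 0" --pt "0.0157 -0.0027 0 0" --pt "0.023 -0.006 0 0" --pt "0.0295 -0.0106 0 0" --pt "0.0352 -0.0163 0 0" --pt "0.0398 -0.0229 0 0" --pt "0.0432 -0.0301 0 0" --pt "0.0453 -0.0379 0 0" --pt "0.046 -0.0458 0 0" --pt "0.0453 -0.0538 0 0" --pt "0.0433 -0.0616 0 0" --pt "0.0399 -0.0689 0 0" --pt "0.0353 -0.0754 0 0" --pt "0.0296 -0.0811 0 0" --pt "0.0231 -0.0857 0 0" --pt "0.0158 -0.0891 0 0" --pt "0.0081 -0.0912 0 0" --pt "0 -0.092 0 0"

```text
clock: 24.58
position: [0.6378, -0.0448, 0.1007]
ee_rot: [0.061, 3.141, -0.002]
force: [-2.8, -2.3, 1.3]
width: 0.236
gripper_force: 30.0
```

```bash
python3 look.py top .040 .055 .38 .60 -.3 .07; python3 -c "
from h import *
s=arm.observe();print(s['force'],s['position'])"
```

```text
joints [ 0.56  0.8  -0.96  1.63  0.71  1.1   0.94] pos [ 0.639  -0.0448  0.1007]
368 px [392 237  20  20] c [ 524.7 -131.5] size [44.5 47.8] ang 87.0 z 47.9 mean [ 523.3 -131.7   48. ] [127 127 121]
394 px [392 270  21  21] c [ 442.6 -130.2] size [46.5 46.6] ang 86.6 z 48.0 mean [ 442.2 -130.2   48.1] [126 126 120]
[ 0.29406228 -4.97180534  0.12814975] [ 0.63898407 -0.04478334  0.10070706]
```

jog_arm --pt "-0.008 0.0007 0 0" --pt "-0.0157 0.0027 0 0" --pt "-0.023 0.0062 0 0" --pt "-0.0295 0.0108 0 0" --pt "-0.0352 0.0165 0 0" --pt "-0.0398 0.023 0 0" --pt "-0.0432 0.0303 0 0" --pt "-0.0453 0.038 0 0" --pt "-0.046 0.046 0 0" --pt "-0.046 0.048 0 0" --pt "-0.046 0.049 0 0" --pt "-0.046 0.049 0 0"

```text
clock: 26.12
position: [0.6849, 0.0002, 0.1007]
ee_rot: [-0.063, -3.14, 0.008]
force: [-0.2, -11.9, 3.3]
width: 0.233
gripper_force: 30.0
```

```bash
python3 look.py top .040 .055 .38 .60 -.3 .07; python3 -c "
from h import *
s=arm.observe();print(s['force'],s['position'])"
```

```text
joints [ 0.44  0.85 -0.93  1.5   0.72  1.16  0.91] pos [6.848e-01 3.000e-04 1.007e-01]
379 px [396 247  21  20] c [ 499.5 -140.6] size [47.1 46.1] ang 89.7 z 48.1 mean [ 499.3 -140.3   47.9] [128 128 122]
392 px [412 271  20  21] c [ 440.9 -174.9] size [45.6 46.4] ang 86.8 z 48.0 mean [ 440.4 -174.8   47.7] [151 151 144]
[  0.32346934 -12.08640734   3.019673  ] [6.84834743e-01 2.60489344e-04 1.00688306e-01]
```

The wheel is at its stop: the force there is 12 N and the shuttle has moved 185 mm. Tile A was knocked aside on the shuttle and is now at (499,-141), still flat. I'll release the handle and rise.

jog_arm --pt "0 -0.002 0 0" --pt "0 -0.002 0 0" --pt "0 -0.002 0 0" --pt "0 -0.002 0 0" --pt "0 -0.002 -0.03 0" --pt "0 -0.002 -0.09 0" --pt "0 -0.002 -0.12 0" --pt "0.15 -0.06 -0.12 0" --pt "0.15 -0.1 -0.12 0" --pt "0.15 -0.1 -0.12 0" --pt "0.15 -0.1 -0.12 0" --pt "0.15 -0.1 -0.12 0" --pt "0.15 -0.1 -0.12 0" --hand 0.062

```text
clock: 27.8
position: [0.5323, -0.0893, 0.221]
ee_rot: [0.056, 3.14, 0.002]
force: [-0.1, 0.9, -0.3]
width: 0.677
gripper_force: 0.0
```

```bash
python3 look.py top .040 .055 .38 .60 -.3 .07; python3 look.py top .1 .15 .6 .75 -.1 .1; python3 look.py wrist .042 .055 .38 .65 -.3 .07
```

```text
joints [ 0.84  0.55 -1.12  1.74  0.53  1.19  1.1 ] pos [ 0.5322 -0.0893  0.2209]
372 px [396 247  21  20] c [ 499.4 -140.7] size [46.2 45.6] ang 89.9 z 48.1 mean [ 499.4 -140.3   47.9] [126 126 119]
395 px [412 271  20  21] c [ 440.8 -175.4] size [44.7 46.4] ang 87.5 z 48.3 mean [ 440.2 -174.9   48.1] [121 121 115]
joints [ 0.84  0.55 -1.12  1.75  0.53  1.19  1.1 ] pos [ 0.5321 -0.0894  0.2208]
95 px [342 167  10  12] c [683.    1.6] size [20.3 19.2] ang 50.6 z 126.0 mean [681.    1.9 122.4] [41 40 42]
joints [ 0.84  0.55 -1.12  1.75  0.53  1.19  1.1 ] pos [ 0.5319 -0.0895  0.2207]
4432 px [157  61  70  69] c [ 442.7 -178. ] size [46.8 46.2] ang 87.8 z 48.2 mean [ 442.5 -177.1   48.2] [147 143 131]
3832 px [215 145  66  63] c [ 502.2 -142.3] size [46.5 46.3] ang 89.0 z 48.2 mean [ 501.3 -141.8   48.2] [150 147 135]
121 px [309 227  12  23] c [551.4 -94.6] size [ 8.6 16.7] ang 87.2 z 49.8 mean [549.8 -95.9  49.6] [93 90 88]
140 px [385 291  13  20] c [607.3 -36.5] size [ 7.  18.3] ang 55.8 z 49.4 mean [604.6 -35.6  49.3] [94 96 94]
```

View pics/last_wrist.png

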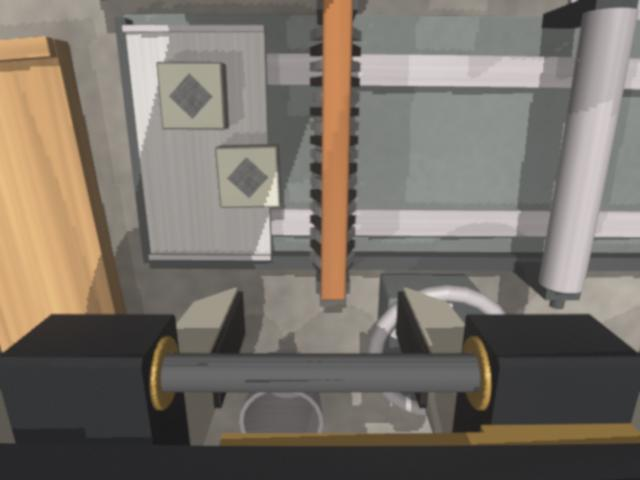

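jog_arm --pt "0.0292 -0.053 0 -0.03" --pt "0.0292 -0.053 0 -0.03" --pt "0.0292 -0.053 0 -0.03" --pt "0.0292 -0.053 0.05 -0.03" --pt "0.0292 -0.053 0.1 -0.03" --pt "0.0292 -0.053 0.125 -0.03" --pt "0.0292 -0.053 0.125 -0.03" --pt "0.0292 -0.053 0.125 -0.03" --pt "0.0292 -0.053 0.125 -0.03" --hand 0.056

```text
clock: 29.08
position: [0.5012, -0.1423, 0.0971]
ee_rot: [0.012, 3.139, -0.001]
force: [-0.2, -0.3, 0.0]
width: 0.615
gripper_force: 0.0
```

```bash
python3 look.py wrist .042 .055 .38 .65 -.3 -.08
```

```text
joints [ 0.88  0.66 -1.02  1.93  0.7   0.95  1.09] pos [ 0.501  -0.1426  0.0969]
298 px [448  11  23  32] c [391.6 -85.9] size [12.4  5.9] ang 32.2 z 49.2 mean [390.9 -86.1  48.9] [47 46 46]
268 px [434  61  31  17] c [406.8 -87.1] size [10.6  6.2] ang 87.6 z 50.1 mean [406.9 -89.9  50. ] [82 81 80]
230 px [432  87  17  15] c [416.6 -90.8] size [4.7 5.9] ang 89.9 z 50.2 mean [416.6 -90.8  50. ] [49 47 45]
10440 px [188 103 106 105] c [ 442.9 -178. ] size [46.5 46.3] ang 87.4 z 48.2 mean [ 441.9 -177.4   48.2] [148 144 132]
198 px [429 111  18  15] c [426.6 -91.1] size [4.8 5.6] ang 86.7 z 50.0 mean [426.5 -91.3  49.8] [89 87 85]
228 px [427 134  28  16] c [436.5 -88.8] size [10.2  6.1] ang 87.5 z 50.0 mean [436.1 -91.3  50.1] [52 50 48]
236 px [424 156  32  17] c [446.7 -88.7] size [11.3  6.3] ang 87.8 z 49.8 mean [445.8 -91.4  49.9] [85 84 82]
251 px [422 177  31  18] c [456.5 -89.4] size [11.2  6.3] ang 87.7 z 50.0 mean [455.7 -91.6  49.8] [50 48 46]
258 px [420 198  28  19] c [466.5 -90.2] size [10.3  6.4] ang 86.1 z 49.6 mean [465.6 -91.9  49.8] [85 84 82]
1078 px [412 219  35  77] c [493.3 -91.1] size [10.9 40.4] ang 87.2 z 50.0 mean [490.3 -92.7  49.8] [71 69 67]
8171 px [273 229  95  91] c [ 502.2 -142.7] size [45.6 47. ] ang 88.9 z 48.3 mean [ 500.2 -142.7   48.2] [186 183 170]
148 px [405 400  13  30] c [583.3 -93.4] size [ 4.  11.6] ang 88.7 z 50.7 mean [581.8 -94.5  49.8] [53 52 51]
```

jog_arm --pt "0 0 0.025 0" --pt "0 0 0.042 0" --pt "0 0 0.0485 0" --pt "0 0 0.0485 0" --pt "0 0 0.0485 0"

```text
clock: 29.75
position: [0.5005, -0.1426, 0.0478]
ee_rot: [0.012, 3.141, -0.0]
force: [-0.0, 0.1, 0.2]
width: 0.609
gripper_force: 0.0
```

jog_arm --pt "0 0 0 0" --pt "0 0 0 0" --pt "0 0 0 0" --pt "0 0 0 0" --pt "0 0 0 0" --pt "0 0 0 0" --hand 0.03 --newtons 30

```text
clock: 30.5
position: [0.5004, -0.1427, 0.0476]
ee_rot: [0.012, 3.141, -0.0]
force: [-1.2, -0.5, 5.5]
width: 0.497
gripper_force: 30.0
```

jog_arm --pt "0 0 -0.05 0" --pt "0 0 -0.1 0" --pt "0 0 -0.135 0" --pt "-0.02 -0.05 -0.14 -0.032" --pt "-0.04 -0.1 -0.14 -0.032" --pt "-0.06 -0.15 -0.14 -0.032" --pt "-0.08 -0.19 -0.14 -0.032" --pt "-0.0927 -0.2044 -0.14 -0.032" --pt "-0.0927 -0.2044 -0.14 -0.032" --pt "-0.0927 -0.2044 -0.14 -0.032" --pt "-0.0927 -0.2044 -0.14 -0.032" --pt "-0.0927 -0.2044 -0.14 -0.032"

```text
clock: 32.0
position: [0.5909, -0.3473, 0.1875]
ee_rot: [0.039, -3.141, 0.001]
force: [0.0, 1.0, -1.0]
width: 0.495
gripper_force: 30.0
```

```bash
python3 look.py wrist .016 .024 .38 .72 -.45 -.25;python3 look.py wrist .024 .036 .38 .72 -.45 -.25
```

```text
joints [ 1.01  0.79 -1.02  1.41  0.67  1.31  1.55] pos [ 0.591  -0.3475  0.1875]
52530 px [212   0 213 296] c [ 550.5 -349.8] size [212.4 140.9] ang 1.7 z 19.7 mean [ 531.9 -350.7   19.7] [182 146 103]
joints [ 1.01  0.79 -1.02  1.41  0.67  1.31  1.55] pos [ 0.591  -0.3476  0.1875]
```

View pics/last_wrist.png

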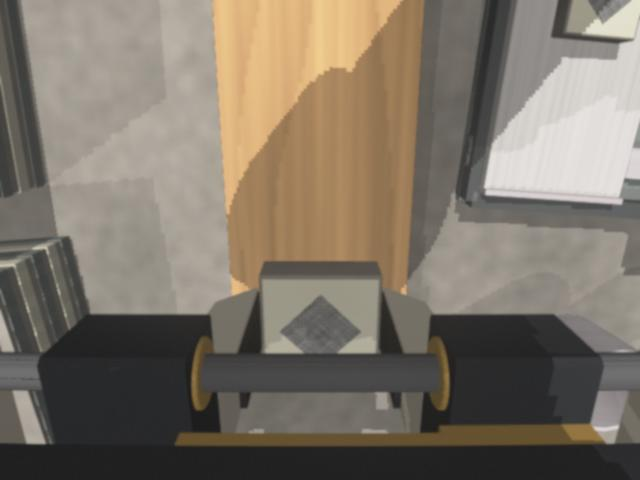

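Run:
```python
from h import *
im=np.load("top0.npy",allow_pickle=True).item(); P=cloud(im)
m=(P[...,2]>.06)&(P[...,2]<.13)&(P[...,0]>.5)&(P[...,1]<-.06)&(P[...,1]>-.5)
n,l,st,_=cv2.connectedComponentsWithStats(m.astype(np.uint8))
for k in range(1,n):
    if st[k,4]>40: q=P[l==k]; print(st[k],q.min(0).round(3),q.max(0).round(3))
```

```text
[435 146  29  30 644] [ 0.694 -0.271  0.061] [ 0.752 -0.213  0.115]
[385 157  29  29 203] [ 0.669 -0.161  0.06 ] [ 0.741 -0.092  0.075]
[375 217  12  38 364] [ 0.5   -0.092  0.06 ] [ 0.588 -0.065  0.088]
```

jog_arm --pt "0 -0.001 0.05 0" --pt "0 -0.001 0.1 0" --pt "0 -0.001 0.135 0" --pt "0 -0.001 0.146 0" --pt "0 -0.001 0.15 0" --pt "0 -0.001 0.1515 0" --pt "0 -0.001 0.1515 0" --pt "0 -0.001 0.1515 0"

```text
clock: 33.1
position: [0.5916, -0.349, 0.0367]
ee_rot: [-0.038, 3.14, -0.001]
force: [-0.6, -0.4, -0.6]
width: 0.497
gripper_force: 30.0
```

jog_arm --pt "0 0 0 0" --pt "0 0 0 0" --pt "0 0 0 0" --pt "0 0 0 0" --pt "0 0 -0.02 0" --pt "0 0 -0.08 0" --pt "0 0 -0.14 0" --pt "0 0 -0.17 0" --pt "0 0 -0.17 0" --hand 0.066

```text
clock: 34.22
position: [0.5929, -0.3485, 0.2105]
ee_rot: [-0.038, 3.136, -0.004]
force: [0.5, 0.5, -0.4]
width: 0.715
gripper_force: 0.0
```

```bash
python3 look.py top .026 .055 .38 .68 -.44 -.1
```

```text
joints [ 1.01  0.77 -1.02  1.39  0.66  1.34  1.56] pos [ 0.5919 -0.3487  0.2082]
92 px [457 186  25   6] c [ 674.4 -303.9] size [11.9 61.1] ang 2.6 z 30.0 mean [ 675.  -304.3   30.1] [119  96  68]
381 px [478 211  22  20] c [ 591.7 -346.9] size [47.7 48. ] ang 2.2 z 35.6 mean [ 590.6 -346.2   35.5] [109 108 101]
3222 px [399 225  46  82] c [ 483.3 -179.5] size [109.8 194.8] ang 87.4 z 32.1 mean [ 481.1 -177.8   33.6] [133 132 133]
325 px [466 295  60   7] c [ 403.  -351.7] size [ 14.3 140.1] ang 1.5 z 29.7 mean [ 402.7 -351.3   29.7] [154 127  92]
```

jog_arm --pt "0.036 0.044 0 0.063" --pt "0.072 0.087 0 0.063" --pt "0.109 0.131 0 0.063" --pt "0.1449 0.1748 0 0.063" --pt "0.1449 0.1748 0 0.063" --pt "0.1449 0.1748 0.05 0.063" --pt "0.1449 0.1748 0.09 0.063" --pt "0.1449 0.1748 0.108 0.063" --pt "0.1449 0.1748 0.108 0.063" --pt "0.1449 0.1748 0.108 0.063" --pt "0.1449 0.1748 0.108 0.063" --hand 0.066

```text
clock: 35.65
position: [0.4429, -0.1778, 0.0989]
ee_rot: [0.062, 3.139, -0.001]
force: [0.2, -0.2, -0.2]
width: 0.715
gripper_force: 0.0
```

```bash
python3 look.py wrist .042 .049 .38 .65 -.3 -.11
```

```text
joints [ 1.02  0.6  -1.04  2.03  0.67  0.9   1.15] pos [ 0.4428 -0.1778  0.0987]
7009 px [274 226  94  90] c [ 442.7 -178.1] size [45.6 46.7] ang 87.3 z 48.1 mean [ 441. -178.   48.] [162 159 145]
```

jog_arm --pt "0 0 0.025 0" --pt "0 0 0.043 0" --pt "0 0 0.0505 0" --pt "0 0 0.0505 0" --pt "0 0 0.0505 0"

```text
clock: 36.33
position: [0.4426, -0.1775, 0.0477]
ee_rot: [0.061, 3.14, -0.0]
force: [-0.6, -0.4, -0.2]
width: 0.716
gripper_force: 0.0
```

jog_arm --pt "0 0 0 0" --pt "0 0 0 0" --pt "0 0 0 0" --pt "0 0 0 0" --pt "0 0 0 0" --pt "0 0 0 0" --hand 0.03 --newtons 30

```text
clock: 37.08
position: [0.4422, -0.1776, 0.0474]
ee_rot: [0.061, 3.141, -0.001]
force: [-1.3, -1.4, 4.9]
width: 0.494
gripper_force: 30.0
```

jog_arm --pt "0 0 -0.05 0" --pt "0 0 -0.1 0" --pt "0 0 -0.135 0" --pt "-0.018 -0.045 -0.14 -0.063" --pt "-0.036 -0.09 -0.14 -0.063" --pt "-0.054 -0.135 -0.14 -0.063" --pt "-0.0714 -0.1696 -0.14 -0.063" --pt "-0.0714 -0.1696 -0.14 -0.063" --pt "-0.0714 -0.1696 -0.14 -0.063" --pt "-0.0714 -0.1696 -0.14 -0.063" --pt "-0.0714 -0.1696 -0.14 -0.063"

```text
clock: 38.45
position: [0.5068, -0.349, 0.1875]
ee_rot: [0.04, -3.141, 0.001]
force: [0.2, -0.4, -0.9]
width: 0.498
gripper_force: 30.0
```

```bash
python3 look.py top .026 .04 .38 .68 -.44 -.25
```

```text
joints [ 1.17  0.69 -1.06  1.6   0.64  1.23  1.58] pos [ 0.5068 -0.3493  0.1875]
178 px [457 186  57   5] c [ 675.4 -343.8] size [ 10.2 139.7] ang 1.0 z 30.2 mean [ 675.4 -341.4   29.9] [110  89  62]
92 px [478 211  21  20] c [ 592.4 -346.4] size [44.9 47.7] ang 3.7 z 34.7 mean [ 603.3 -341.    34.1] [97 94 85]
329 px [466 295  60   7] c [ 402.8 -352.2] size [ 14.2 141.3] ang 1.3 z 29.6 mean [ 402.8 -351.8   29.8] [152 125  91]
```

jog_arm --pt "0 0 0.05 0" --pt "0 0 0.1 0" --pt "0 0 0.135 0" --pt "0 0 0.146 0" --pt "0 0 0.15 0" --pt "0 0 0.1518 0" --pt "0 0 0.1518 0" --pt "0 0 0.1518 0"

```text
clock: 39.5
position: [0.5073, -0.3501, 0.0362]
ee_rot: [-0.038, 3.14, -0.001]
force: [-0.1, -0.6, -0.7]
width: 0.5
gripper_force: 30.0
```

jog_arm --pt "0 0 0 0" --pt "0 0 0 0" --pt "0 0 0 0" --pt "0 0 0 0" --pt "0 0 -0.02 0" --pt "0 0 -0.08 0" --pt "0 0 -0.14 0" --pt "0 0 -0.17 0" --pt "0 0 -0.17 0" --hand 0.066

```text
clock: 40.62
position: [0.5085, -0.3497, 0.2096]
ee_rot: [-0.038, 3.136, -0.004]
force: [0.4, -0.0, 0.0]
width: 0.717
gripper_force: 0.0
```

```bash
python3 -c "
from h import *
s=arm.observe();print(s['position'],s['ee_rot'])"
```

```text
[ 0.50850503 -0.34970949  0.20962928] [-0.03825566  3.13640568 -0.00444628]
```

jog_arm --pt "-0.03 0.057 0 0.063" --pt "-0.06 0.114 0 0.063" --pt "-0.09 0.171 0 0.063" --pt "-0.12 0.228 0 0.063" --pt "-0.15 0.285 0 0.063" --pt "-0.186 0.346 0 0.063" --pt "-0.186 0.346 0 0.063" --pt "-0.186 0.346 0 0.063" --pt "-0.186 0.346 0 0.063" --pt "-0.186 0.346 0 0.063" --hand 0.062

```text
clock: 41.88
position: [0.6842, -0.0019, 0.2053]
ee_rot: [-0.065, -3.141, 0.002]
force: [0.5, 0.4, 0.3]
width: 0.673
gripper_force: 0.0
```

```bash
python3 look.py top .026 .04 .38 .68 -.44 -.25;  python3 look.py wrist .1 .15 .55 .75 -.06 .07
```

```text
joints [ 0.46  0.75 -0.98  1.4   0.62  1.32  0.99] pos [ 0.6842 -0.0016  0.2054]
96 px [466 295  19   7] c [ 401.9 -303.2] size [42.5 14.9] ang 86.1 z 30.1 mean [ 402.1 -301.6   30.1] [167 139 102]
joints [ 0.46  0.75 -0.98  1.4   0.62  1.32  0.99] pos [ 0.6843 -0.0012  0.2055]
1503 px [303 228  39  49] c [686.   -0.8] size [20.8 21.1] ang 13.9 z 127.2 mean [683.3  -0.7 123.5] [74 71 71]
```

jog_arm --pt "-0.0005 0.001 0.04 0" --pt "-0.0005 0.001 0.08 0" --pt "-0.0005 0.001 0.098 0" --pt "-0.0005 0.001 0.1045 0" --pt "-0.0005 0.001 0.1045 0" --pt "-0.0005 0.001 0.1045 0"

```text
clock: 42.72
position: [0.6858, 0.0019, 0.1024]
ee_rot: [0.061, 3.139, 0.001]
force: [0.6, 0.8, 0.9]
width: 0.68
gripper_force: 0.0
```

jog_arm --pt "0 0 0 0" --pt "0 0 0 0" --pt "0 0 0 0" --pt "0 0 0 0" --pt "0 0 0 0" --pt "0 0 0 0" --pt "0 0 0 0" --pt "0 0 0 0" --hand 0.01 --newtons 30

```text
clock: 43.72
position: [0.685, 0.0001, 0.1009]
ee_rot: [-0.063, -3.141, 0.003]
force: [-1.6, -5.1, 2.9]
width: 0.232
gripper_force: 30.0
```

Run:
```python
from h import *
s=arm.observe();print(s['position'],s['ee_rot'])
im=grab("scene");save(im,"pics/s2.png",(130,130,350,290),3)
im=grab("top");P=cloud(im);print(P[220,488],P[260,488])
```

```text
[6.85024566e-01 8.22100085e-05 1.00921177e-01] [-6.28494384e-02 -3.14079225e+00  3.01845180e-03]
[ 0.43485023 -0.14721309  0.63776823] [ 0.38251374 -0.14056784  0.64832399]
```

View pics/s2.png

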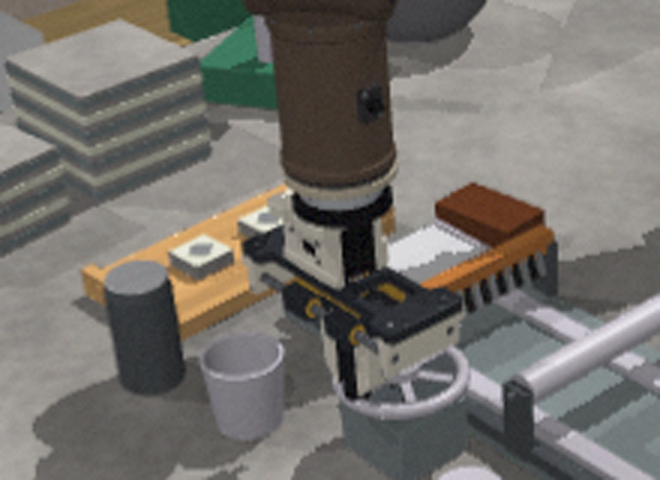

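Both tiles lie flat on the drying board, at crop px (200,255) and (260,222). The top camera was only blocked by the arm. Next I wind back clockwise.

jog_arm --pt "0.0007 -0.008 0 0" --pt "0.0027 -0.0157 0 0" --pt "0.0061 -0.023 0 0" --pt "0.0107 -0.0296 0 0" --pt "0.0164 -0.0353 0 0" --pt "0.0229 -0.0399 0 0" --pt "0.0302 -0.0433 0 0" --pt "0.0379 -0.0454 0 0" --pt "0.046 -0.046 0 0" --pt "0.046 -0.046 0 0"

```text
clock: 45.08
position: [0.6364, -0.0447, 0.1009]
ee_rot: [-0.063, -3.14, 0.004]
force: [-1.8, -5.3, 2.8]
width: 0.237
gripper_force: 30.0
```

jog_arm --pt "0.008 0.0006 0 0" --pt "0.0157 0.0027 0 0" --pt "0.023 0.006 0 0" --pt "0.0295 0.0106 0 0" --pt "0.0352 0.0163 0 0" --pt "0.0398 0.0229 0 0" --pt "0.0432 0.0301 0 0" --pt "0.0453 0.0379 0 0" --pt "0.046 0.0458 0 0" --pt "0.0453 0.0538 0 0" --pt "0.0433 0.0616 0 0" --pt "0.0399 0.0689 0 0" --pt "0.0353 0.0754 0 0" --pt "0.0296 0.0811 0 0" --pt "0.0231 0.0857 0 0" --pt "0.0158 0.0891 0 0" --pt "0.0081 0.0912 0 0" --pt "0 0.092 0 0"

```text
clock: 47.32
position: [0.6409, 0.0474, 0.1008]
ee_rot: [-0.063, -3.14, 0.006]
force: [-3.6, -10.0, 6.1]
width: 0.235
gripper_force: 30.0
```

jog_arm --pt "-0.008 -0.0007 0 0" --pt "-0.0157 -0.0027 0 0" --pt "-0.023 -0.0062 0 0" --pt "-0.0295 -0.0108 0 0" --pt "-0.0352 -0.0165 0 0" --pt "-0.0398 -0.023 0 0" --pt "-0.0432 -0.0303 0 0" --pt "-0.0453 -0.038 0 0" --pt "-0.046 -0.046 0 0" --pt "-0.046 -0.046 0 0" --pt "-0.046 -0.046 0 0"

```text
clock: 48.7
position: [0.6851, 0.0009, 0.1009]
ee_rot: [0.062, 3.141, -0.001]
force: [-1.8, -1.7, 3.2]
width: 0.231
gripper_force: 30.0
```

```bash
python3 look.py top .029 .036 .4 .58 -.054 .072; rm pics/last_*
```

```text
joints [ 0.44  0.84 -0.92  1.5   0.71  1.16  0.92] pos [0.6851 0.0009 0.1009]
2505 px [321 225  46  74] c [491.    6.5] size [102.1 181.7] ang 87.6 z 32.1 mean [487.1   8.1  32.2] [182 181 183]
```

jog_arm --pt "0 0 0 0" --pt "0 0 0 0" --pt "0 0 0 0" --pt "0 0 0 0" --pt "0 0 -0.03 0" --pt "0 0 -0.09 0" --pt "0 0 -0.14 0" --pt "0.04 0.06 -0.14 0" --pt "0.08 0.12 -0.14 0" --pt "0.12 0.17 -0.14 0" --pt "0.15 0.2 -0.14 0" --pt "0.15 0.2 -0.14 0" --pt "0.15 0.2 -0.14 0" --hand 0.062

```text
clock: 50.38
position: [0.5432, 0.2069, 0.241]
ee_rot: [0.061, 3.14, -0.001]
force: [0.4, -0.2, -0.3]
width: 0.678
gripper_force: 0.0
```

```bash
python3 look.py top .026 .04 .38 .68 -.44 -.25;  python3 look.py top .1 .15 .6 .75 -.06 .07; python3 look.py top .029 .036 .4 .58 -.054 .072
```

```text
joints [ 0.23  0.57 -1.05  1.62  0.52  1.26  0.61] pos [0.5438 0.2062 0.2408]
181 px [457 186  57   5] c [ 674.5 -344. ] size [ 11. 140.] ang 0.1 z 29.8 mean [ 675.1 -339.2   29.9] [175 146 107]
356 px [478 211  22  20] c [ 591.7 -348. ] size [47.4 49.7] ang 1.4 z 35.6 mean [ 590.8 -346.1   35.2] [174 173 164]
370 px [481 246  22  20] c [ 505.6 -348.9] size [46.5 48. ] ang 0.5 z 35.7 mean [ 504.7 -347.2   35.3] [174 173 165]
joints [ 0.23  0.57 -1.05  1.62  0.52  1.26  0.61] pos [0.5439 0.2059 0.2406]
100 px [342 167  10  12] c [683.2   2.4] size [20.2 19.6] ang 65.3 z 126.2 mean [681.1   2.9 122.5] [53 52 55]
joints [ 0.23  0.57 -1.05  1.62  0.52  1.26  0.61] pos [0.544  0.2058 0.2406]
370 px [321 278  34  21] c [423.2  20.7] size [78.5 46.2] ang 85.8 z 32.4 mean [420.3  28.3  32.4] [181 181 183]
```

View pics/last_top.png

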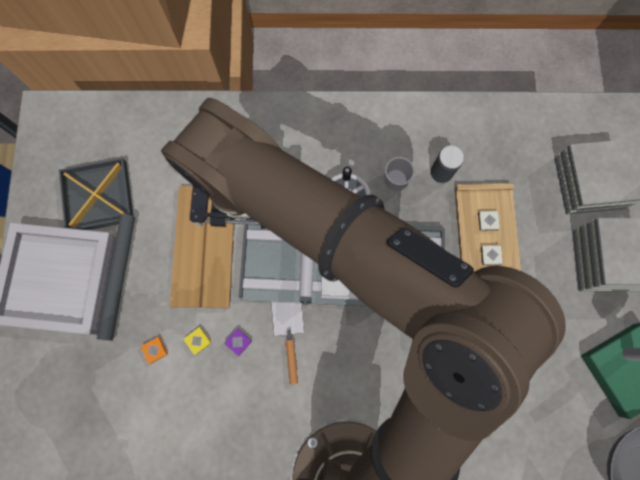

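The top view shows both tiles side by side on the board at (489,220) and (492,255), and nothing else has been moved. The shuttle is back at mid-bed and the handle is at its starting angle.

```bash
python3 -c "
from cell import arm
print(arm.sign_off())"
```

```text
the job is handed in; nothing more can be done
None
```

The job is done and handed in: both whole tiles went under the bristle brush and now lie face up and flat, side by side on the drying board, and the empty shuttle is back at mid-bed.

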